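Clamp the bench block with a quarter-turn T-slot stop

TASK

Clamp the steel block in the slotted rail: take the hammer-head stop from its wooden holder, put its head down through the rail's slot on the open side of the block, press the sprung strip inside down and give the stop a quarter turn so that its head catches under both lips. Then slide the stop along the slot until it has pushed the block home and squeezes it firmly against the fence bar (about 15 N), and let go, leaving the stop upright and up against the block. Work gently: no push on the rail or the block may go past 25 N, and leave the other things where they are.

Things in the scene. Friction and masses are not known exactly. Their poses are not given: they have to be found in the camera images.
- stop_grip (a point): Centre of the upright grip wing of the loose steel stop (hammer-head bolt, 0.12 kg), 60 mm above the stop's underside. The wing is 30 mm long (x), 12 mm thick (y: pinch it across this) and spans 42 to 78 mm above the underside. x runs along both the wing and the hammer head, z up. At the start it stands upright in the holder.
- stop: The same stop; origin at the centre of its underside, same axes. Upward from the underside: hammer head 0 to 9 mm, 32 mm long (x), 12 mm wide (y), its two long lower edges chamfered 2 mm at 45 degrees as a lead-in; round stem 11 mm across; round collar 24 mm across from 20 to 36 mm (this bears on the block); stem; grip wing.
- holder: Fixed light wooden block 80 x 70 x 18 mm with a pocket 8 mm deep in which the stop's head stands loosely (about 2 mm play); lift the stop straight up. Origin at the centre of its underside.
- rail: Fixed aluminium channel, 240 mm long (y), 60 mm wide (x), top at z = 26 mm; origin at the centre of its underside. Along the middle of its top runs an open slot 15 mm wide (x = -7.5 to 7.5 mm) over the whole length. The lips beside it are 5 mm thick (z = 21 to 26 mm); the hollow below them is 50 mm wide and holds a sprung strip over the whole length.
- slot (a point): Point on the slot's middle line at the level of the rail's top, at rail y = -60 mm: a place with room for putting the head in. Rail's axes. A head lying along the slot first meets the strip with its underside at rail z = 15 mm, can turn once pressed below z = 12 mm, and bottoms hard at z = 8 mm.
- strip (a joint): How far the sprung strip is pressed down, m: 0 at rest, 0.007 bottomed. Spring 3 N at the start of the travel, 1 N more per mm. It reads about 0.003 once the head is turned crosswise and let up: the spring then holds it against the lips' undersides (underside at rail z = 12 mm), and it can still be slid along the slot against a drag of some newtons.
- block_centre (a point): Centre of the loose dark steel bench block, 64 x 64 x 19 mm, 0.62 kg, lying on the rail's top, square to it. On its +y side a steel fence bar (60 x 20 x 20 mm) is screwed fast across the rail's top, its face anywhere from rail y = 80 to 100 mm, 6 to 46 mm off the block; it is not measured: feel for it. Axis of the stop to this point is 44 mm when the collar bears on the block.
- block: The same bench block; origin at the centre of its underside.
- flux_jar: Bystander: pink round jar with white screw lid, 57 mm across, 48 high; not to be moved.
- loupe: Bystander: black eye loupe standing on end, 34 mm across, 29 high; not to be moved.
- salve_tin: Bystander: round green-lidded tin, 65 mm across, 25 high; not to be moved.
- pliers_flat: Bystander: flat-nose pliers with red handles, lying, 134 mm long; not to be moved.
- tape_roll: Bystander: roll of masking tape lying flat, 90 mm across, 19 high; not to be moved.
There are look-alikes about, which are no part of the job. Leave any yellow look-alike of the stop alone.

How it is judged:
By the outcome, as a careful person would: the job done as asked, in the order asked, and still so for the second after the job is handed in, with the robot touching nothing.
It also fails if it takes over 72 s, if anything falls off the work surface, if the arm or the gripper's body presses on something with over 40 N, if the wrist force passes 120 N, or if a joint passes its speed limit or range.

ROBOT

A 6-joint arm with a two-finger parallel gripper is mounted at the origin on a cart in front of the work surface, level with it; the furniture and walls round the work are solid. World frame = base frame: x ahead of the robot, y to its left, z up, the work surface at z = 0. Lengths are in mm, angles in rad, forces in N, time in s.
With the tool pointing down it reaches from about 425 to 925 mm from the base axis. Payload 12.5 kg.
Tool frame: the origin (TCP) lies midway between the tips of the shut fingers; the grasp point (between the pads) lies 19 mm behind it; z points along the fingers, y is the line along which they close (so a half turn about z gives the same grasp; the last joint's range is limited). The gripper opens to 85 mm and grips with 20 to 120 N. Pads are 22 mm wide; open, the fingers measure 114 mm over their backs; the gripper's body (76 mm by 85 mm) begins 54 mm behind the grasp point. The pads swing forward as they close: fully open they stand 13 mm farther back than shut.
Start: joints at [-0.106, 0.491, 1.559, -0, 1.092, -0.106], TCP at [625.016, 0.021, 231.327] pointing down, gripper open.
Joint ranges: [-3.1, 3.1], [-0.84, 2.19], [0.05, 2.79], [-1.13, 4.28], [0.06, 2.93], [-2.69, 2.69]. Speed limits (rad/s): [2.22, 2.22, 2.79, 3.14, 3.14, 3.14].

INTERFACE

Orientations are given as a 3x3 rotation matrix whose columns are the frame's x, y, z axes.
In Python, from station import * gives the robot as it stands.
- The arm moves only by the tool jog_arm, never from a script. Its argument "moves" is a list of rows, each a list of 7 numbers: the shift along the tool's x, y, z in m, then the turn, a rotation vector about the tool's x, y, z in rad, then the opening, from -1 (shut) to 1 (fully open), so that 0 is half open. In form: [[x, y, z, wx, wy, wz, jaw], ...]. A call has 1 to 12 rows; each row shifts and turns the commanded pose from where the row before left it, along the tool's axes as they then stand; what a row does not reach is not made up. A row lasts 1/10 s, in which the tool goes at most 50 mm and 8.59 degrees, less where a joint would pass 70% of its speed; a pose out of reach is approached as far as the arm can. A call with a gripper value outside its range is refused whole. The fingers move at their own pace and stop on an object; "newtons" is the grip in N (left out, the last holds). Time passes only in rows, so rows that do not move let the fingers close. It gives the time, the measured TCP pose, the force, the opening and the grip force at its end, in the units of the state.
- get_obs(): the state, without advancing time (a new reading comes with each control period).
- get_image(name): name is "scene" or "side" or "wrist"; returns the picture (400x640x3 uint8, blue, green, red); there is no depth.
- get_calibration(name): a dict with "mtx" (3x3 intrinsics, pixels), "k1" (the pictures are not rectified: a ray, as slopes to the right and down, at radius r is drawn at 1 + k1 r^2 times it, then the intrinsics apply), "extrinsics" (4x4, takes a point from world to camera coordinates). Camera axes: x right, y down, z forward; pixel columns grow to the right and rows downward; lengths in mm; the calibration is good to about 2 mm. A picture is of the moment at which its call begins: read the wrist's pose just before it. get_calibration takes no time and is no camera call; for the wrist camera it gives the pose at the moment of the call.
- job_done(): hands the job in; it is judged then, once.
The state is a dict: "time_s": time; "qpos": joint angles; "joint_velocities": joint speeds; "joint_efforts": joint torques, N m; "tool_pos": TCP position; "tool_rot": TCP orientation; "ft_force": force on the tool from outside, world axes, zero at the start; "moment": the same for the moment, N m; "gripper_width": opening from 0.0 (shut) to 1.0 (fully open); "finger_force": force on a finger pad.
Only numpy, scipy, OpenCV 4.12 (cv2) and the standard library are available. Lean on these libraries where they do the work, as an engineer would, in place of code of your own. Each camera call takes 0.05 s, during which the arm holds its last target. There are 200 camera calls.

## Working session

There is one attempt and no reset: what is moved stays moved. The work goes in short steps, Python scripts to look and compute and a tool call to move; the robot and the scene stay as the last step left them, time stands still between calls to the robot, and variables do not carry over. Pictures are saved under pics/ and viewed, at most 10 in all, crops included, and the job is handed in when it is done.

Besides the shell and the picture viewer there is one more tool, called in YAML: its name, and indented under it one key for each argument. jog_arm: Moves the arm, as the interface text tells. Its arguments: {"type":"object","properties":{"moves":{"type":"array","items":{"type":"array","items":{"type":"number"}}},"newtons":{"type":"number"}},"required":["moves"]}

```bash
mkdir -p pics; ls
python3 - <<'E'
from station import *
import cv2
o=get_obs();print(o['time_s'],o['tool_pos'],o['tool_rot'],o['gripper_width'],o['ft_force'])
for n in('scene','side'):
    cv2.imwrite(f'pics/{n}0.png',get_image(n)); c=get_calibration(n);print(c)
E
```

```text
pics
0.0 [6.24762839e+02 3.31482865e-02 2.30707589e+02] [[ 4.54398901e-05  9.99999332e-01 -1.15468241e-03]
 [ 9.99999991e-01 -4.52957844e-05  1.24827003e-04]
 [ 1.24774617e-04 -1.15468807e-03 -9.99999326e-01]] 1.0033458540582454 [-0.25653404  0.21246982  0.62562433]
{'mtx': array([[426.52053489,   0.        , 316.28700294],
       [  0.        , 426.52053489, 195.36921167],
       [  0.        ,   0.        ,   1.        ]]), 'k1': 0.0029556036302328327, 'extrinsics': array([[ 7.14138784e-01, -6.99878267e-01,  1.32743737e-02,
        -3.20095749e+02],
       [-4.64731243e-01, -4.88211129e-01, -7.38698020e-01,
         2.98044212e+02],
       [ 5.23479387e-01,  5.21363890e-01, -6.73905799e-01,
         1.45384214e+03],
       [ 0.00000000e+00,  0.00000000e+00,  0.00000000e+00,
         1.00000000e+00]])}
{'mtx': array([[406.00246595,   0.        , 313.29674769],
       [  0.        , 406.00246595, 195.56883925],
       [  0.        ,   0.        ,   1.        ]]), 'k1': -0.06727234334234918, 'extrinsics': array([[-8.69688647e-01, -4.93166640e-01, -2.06959428e-02,
         4.89757217e+02],
       [-2.04232769e-01,  3.97697996e-01, -8.94497222e-01,
         1.55902988e+02],
       [ 4.49366924e-01, -7.73707289e-01, -4.46594221e-01,
         1.09872643e+03],
       [ 0.00000000e+00,  0.00000000e+00,  0.00000000e+00,
         1.00000000e+00]])}
```

View pics/scene0.png

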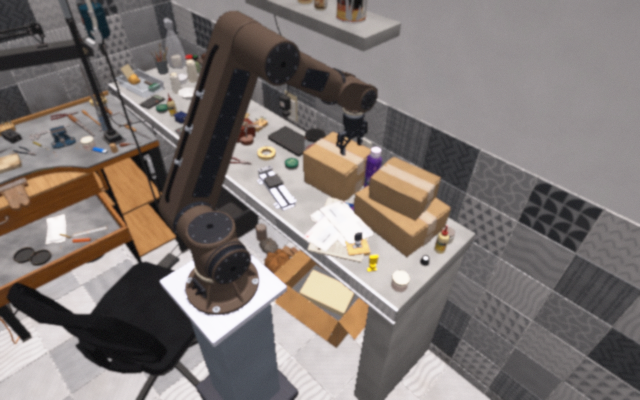

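View pics/side0.png

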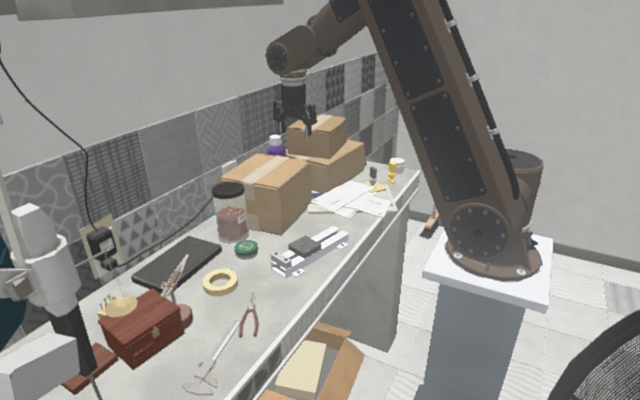

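Scene view: candidates for the stop are the grey one in the wooden holder (358,243), the yellow look-alike (373,262), and a small dark thing (425,260, probably the loupe). The rail is at (276,188). I choose the grey one in the holder and check it in an enlarged crop.

Run:
```python
import cv2,numpy as np
s=cv2.imread('pics/scene0.png');d=cv2.imread('pics/side0.png')
a=cv2.resize(s[220:280,335:435],(800,480),interpolation=cv2.INTER_CUBIC)
cv2.imwrite('pics/c1.png',a)
b=cv2.resize(s[160:215,245:308],(630,550),interpolation=cv2.INTER_CUBIC) 
c=cv2.resize(d[220:280,265:355],(800,533),interpolation=cv2.INTER_CUBIC)
cv2.imwrite('pics/c2.png',c)
```

```text
(no output)
```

View pics/c1.png

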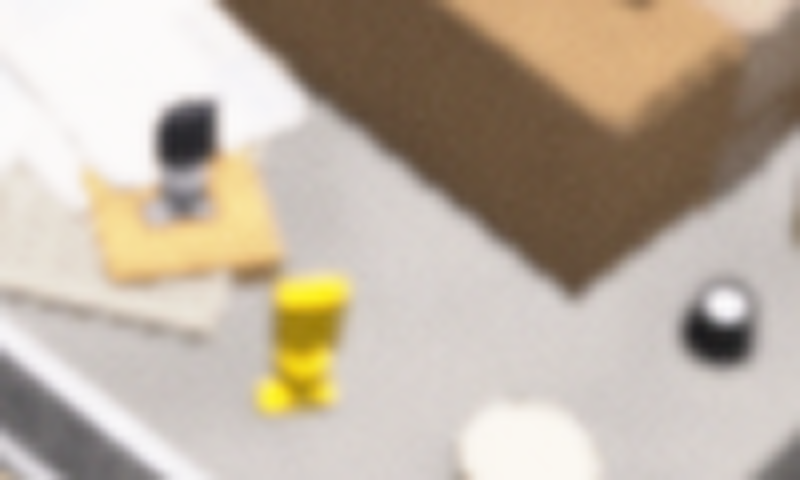

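View pics/c2.png

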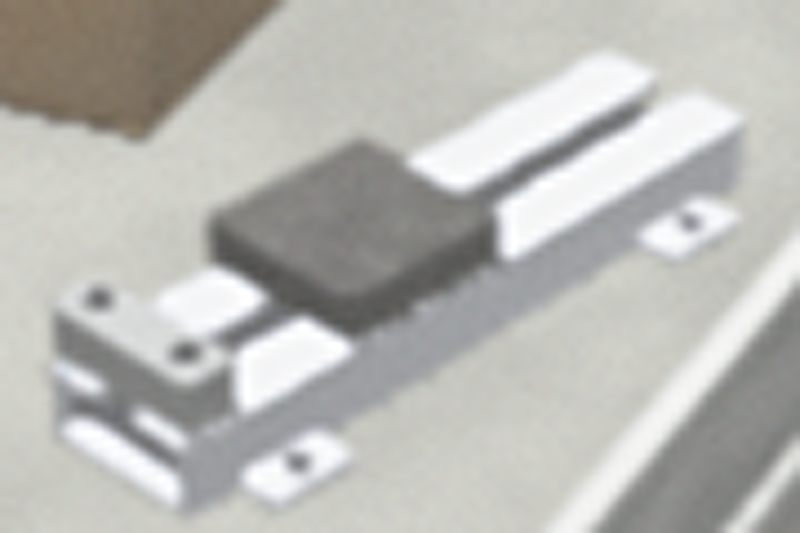

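Crop 1: grey-steel stop with dark wing standing in the light wooden holder (wing centre at scene (358.4,236.6), head about (357.5,246)). The yellow look-alike is separate. Crop 2: rail, block and fence; fence at the near (left) end, open side at the far right end.

```bash
cat > h.py <<'E'
from station import *
import cv2,numpy as np
def unproj(c,px,z):
    m=c['mtx'];E=c['extrinsics'];R=E[:3,:3];t=E[:3,3]
    d=np.array([(px[0]-m[0,2])/m[0,0],(px[1]-m[1,2])/m[1,1]]);u=d.copy()
    for _ in range(20): u=d/(1+c['k1']*(u@u))
    r=R.T@np.array([*u,1]);o=-R.T@t
    return o+r*(z-o[2])/r[2]
def proj(c,P):
    p=c['extrinsics'][:3,:3]@np.array(P,float)+c['extrinsics'][:3,3];u=p[:2]/p[2];u=u*(1+c['k1']*(u@u))
    return u*c['mtx'][0,0]+c['mtx'][:2,2]
E
python3 - <<'E'
from h import *
s=get_calibration('scene');d=get_calibration('side')
f=lambda x,y,k,ox,oy:(ox+x/k,oy+y/k)
for n,p,z in [('wing',(187,133),78-18+10+8-8),('headc',(180,212),18),('hA',(110,283),0),('hB',(283,275),0),('hC',(85,168),18),('hD',(240,153),18),('yel base',(300,395),5),('yel top',(312,285),78)]:
    print(n,unproj(s,f(*p,8,335,220),z).round(1))
k=800/90
for n,p,z in [('nearbot',(190,512),0),('far top R',(742,118),26),('far top L',(612,50),26),('blk top far',(365,140),45),('blk near',(350,297),45),('blk L',(212,217),45),('blk R',(495,215),45),('fence R top',(230,355),46),('fence L',(55,312),46)]:
    print(n,unproj(d,f(*p,k,265,220),z).round(1))
E
```

```text
wing [ 442.9 -219.    70. ]
headc [ 442.5 -220.6   18. ]
hA [ 400.4 -217.3    0. ]
hB [ 460.9 -268.8    0. ]
hC [ 430.8 -172.5   18. ]
hD [ 489.7 -216.    18. ]
yel base [ 410.6 -320.4    5. ]
yel top [ 410.2 -317.7   78. ]
nearbot [440.1 354.8   0. ]
far top R [374.2 128.8  26. ]
far top L [430.4 110.1  26. ]
blk top far [459.  222.1  45. ]
blk near [419.9 297.   45. ]
blk L [477.6 280.5  45. ]
blk R [403.4 240.1  45. ]
fence R top [434.4 338.5  46. ]
fence L [490.1 344.4  46. ]
```

Run:
```python
from h import *
s=get_calibration('scene')
for n,p,z in [('box2 corner base',(407,257),0),('box2 edge',(362.5,220),0),('box1 base near',(345,199),0),('box1 left',(306,176),0),('box1 top near',(345,165),100),('loupe',(425,260),15),('jar',(401,281),25),('tape',(266,152),19)]: print(n,unproj(s,p,z).round(0))
# box top height: vertical edge at base (407,257), top approx (410,236)
P=unproj(s,(407,257),0)
for z in (40,60,80,100,150):print(z,proj(s,[P[0],P[1],z]).round(0))
P=unproj(s,(345,199),0)
for z in (40,60,80,100,150):print(z,proj(s,[P[0],P[1],z]).round(0))
c=get_calibration('wrist');E=c['extrinsics'];print('wrist cam pos',-E[:3,:3].T@E[:3,3],E[:3,:3],c['mtx'][0,0])
```

```text
box2 corner base [ 548. -369.    0.]
box2 edge [ 573. -134.    0.]
box1 base near [612.  -3.   0.]
box1 left [597. 217.   0.]
box1 top near [682.  69. 100.]
loupe [ 571. -428.   15.]
jar [ 429. -427.   25.]
tape [567. 454.  19.]
40 [409. 250.]
60 [410. 246.]
80 [411. 242.]
100 [412. 239.]
150 [414. 229.]
40 [346. 192.]
60 [346. 188.]
80 [346. 184.]
100 [346. 181.]
150 [347. 171.]
wrist cam pos [626.77554677  73.02894433 373.4941075 ] [[ 9.99999670e-01 -6.13150717e-05 -8.10073904e-04]
 [ 1.76012894e-04 -9.57110123e-01  2.89724321e-01]
 [-7.93094401e-04 -2.89724368e-01 -9.57109796e-01]] 283.5444056379625
```

jog_arm:
  moves:
    - [-0.037,-0.03,0,0,0,0,1]
    - [-0.037,-0.03,0,0,0,0,1]
    - [-0.037,-0.03,0,0,0,0,1]
    - [-0.037,-0.031,0,0,0,0,1]
    - [-0.036,-0.031,0,0,0,0,1]
    - [-0.036,-0.031,0,0,0,0,1]
    - [0,0,0,0,0,-0.143,1]
    - [0,0,0,0,0,-0.143,1]
    - [0,0,0,0,0,-0.143,1]
    - [0,0,0,0,0,-0.143,1]
    - [0,0,0,0,0,-0.143,1]
    - [0,0,0,0,0,-0.142,1]

```text
time_s: 1.3
tool_pos: [441.9, -219.9, 231.1]
tool_rot: [[-0.76, 0.65, -0.0], [0.65, 0.76, 0.0], [0.0, 0.0, -1.0]]
ft_force: [-0.4, 0.7, 0.6]
gripper_width: 0.998
finger_force: 0.0
```

Run:
```python
from h import *
c=get_calibration('wrist');cv2.imwrite('pics/w1.png',get_image('wrist'))
o=get_obs();print(o['time_s'],o['tool_pos'],o['tool_rot'].round(4),o['qpos'].round(3))
for P in ([443,-220,88],[443,-220,18]):print(proj(c,P))
np.savez('w1.npz',**c)
```

```text
1.35 [ 441.87099457 -219.90581354  231.08291253] [[-7.652e-01  6.437e-01 -4.000e-04]
 [ 6.437e-01  7.652e-01  3.000e-04]
 [ 5.000e-04 -0.000e+00 -1.000e+00]] [-0.596  0.305  1.873  0.     0.964 -1.467]
[318.49790823 181.88714188]
[318.47535536 168.34278942]
```

View pics/w1.png

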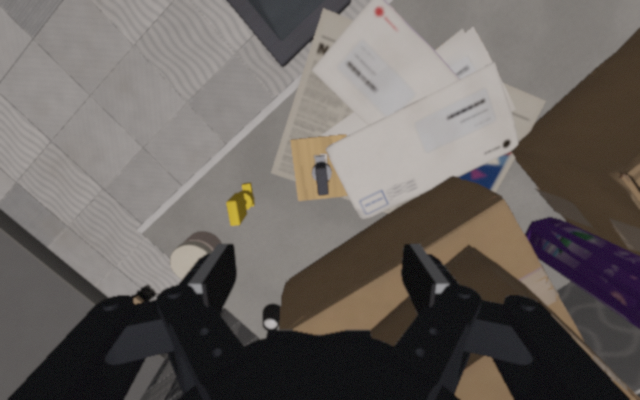

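Run:
```python
import cv2
cv2.imwrite('pics/c3.png',cv2.resize(cv2.imread('pics/w1.png')[125:210,280:365],(595,595),interpolation=cv2.INTER_CUBIC))
```

```text
(no output)
```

View pics/c3.png

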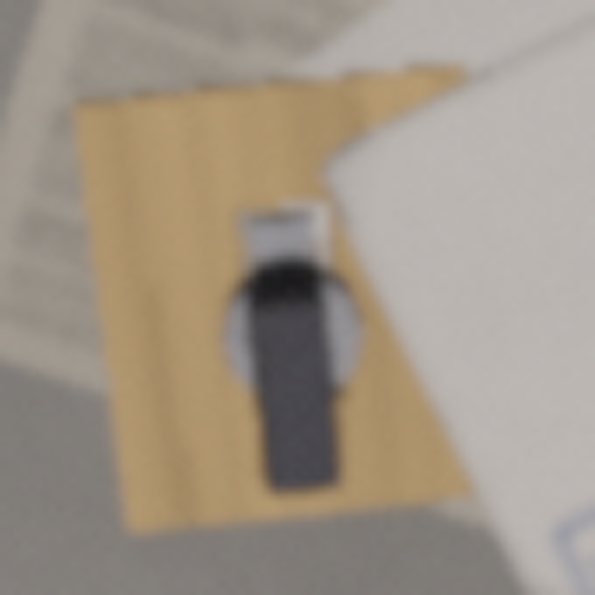

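Run:
```python
from h import *
c=dict(np.load('w1.npz'))
P=np.array([unproj(c,(280+x/7,125+y/7),88) for x,y in [(248,303),(322,303),(340,487),(268,490)]])
print(P.round(1),P.mean(0))
v=(P[3]+P[2]-P[0]-P[1])/2;w=(P[1]+P[2]-P[0]-P[3])/2
print(np.linalg.norm(v),np.linalg.norm(w),np.degrees(np.arctan2(v[1],v[0])),np.degrees(np.arctan2(w[1],w[0])))
H=np.array([unproj(c,(280+x/7,125+y/7),18) for x,y in [(75,103),(128,530),(465,490)]]);print(H.round(1))
e=H[1]-H[0];print(np.linalg.norm(e),np.degrees(np.arctan2(e[1],e[0])))
o=unproj(c,(280+293/7,125+333/7),46);print('collar',o)
```

```text
[[ 430.  -213.    88. ]
 [ 437.1 -204.8   88. ]
 [ 460.4 -220.9   88. ]
 [ 453.7 -229.4   88. ]] [ 445.2903803  -217.04771338   88.        ]
28.527453842296953 10.83566518980978 -34.68223063656348 50.67979830242067
[[ 393.2 -222.7   18. ]
 [ 458.7 -268.5   18. ]
 [ 493.9 -215.3   18. ]]
79.90074319198362 -34.98625072708563
collar [ 445.09705845 -216.55263195   46.        ]
```

Wing top seen at crop (295,395): 28.5×11 mm, axis at −35°, stop at (445,−217); agrees with holder size. Descend.

jog_arm:
  moves:
    - [-0.001,0.004,0.03,0,0,-0.09,0]
    - [0,0,0.045,0,0,0,0]
    - [0,0,0.045,0,0,0,0]
    - [0,0,0.03,0,0,0,0]
    - [0,0,0.02,0,0,0,0]
    - [0,0,0.007,0,0,0,0]
    - [0,0,0,0,0,0,0]
  newtons: 40

```text
time_s: 2.05
tool_pos: [445.2, -217.5, 53.8]
tool_rot: [[-0.811, 0.585, -0.001], [0.585, 0.811, 0.001], [0.002, -0.0, -1.0]]
ft_force: [0.0, -1.7, -0.1]
gripper_width: 0.499
finger_force: 0.0
```

jog_arm:
  moves:
    - [0,0,0,0,0,0,-1]
    - [0,0,0,0,0,0,-1]
    - [0,0,0,0,0,0,-1]
    - [0,0,0,0,0,0,-1]
    - [0,0,0,0,0,0,-1]
    - [0,0,0,0,0,0,-1]
  newtons: 40

```text
time_s: 2.65
tool_pos: [445.9, -217.9, 55.4]
tool_rot: [[-0.812, 0.584, 0.002], [0.584, 0.812, -0.001], [-0.002, 0.0, -1.0]]
ft_force: [0.1, 0.7, 7.8]
gripper_width: 0.137
finger_force: 41.1
```

jog_arm:
  moves:
    - [0,0,-0.012,0,0,0,-1]
    - [0,0,-0.04,0,0,0,-1]
    - [0,0,-0.04,0,0,0,-1]
    - [0.0213,0.0382,-0.01,0,0,0,-1]
    - [0.0213,0.0382,0,0,0,0,-1]
    - [0.0213,0.0382,0,0,0,0,-1]
    - [0.0213,0.0382,0,0,0,0,-1]
    - [0.0213,0.0382,0,0,0,0,-1]
    - [0.0362,0.0285,0,0,0,0,-1]
    - [0.0362,0.0285,0,0,0,0,-1]
    - [0.0362,0.0285,0,0,0,0,-1]
    - [0.0362,0.0285,0,0,0,0,-1]
  newtons: 80

```text
time_s: 3.85
tool_pos: [418.7, 178.4, 157.3]
tool_rot: [[-0.812, 0.584, 0.001], [0.584, 0.812, 0.0], [-0.001, 0.001, -1.0]]
ft_force: [1.0, 0.7, -1.2]
gripper_width: 0.13
finger_force: 78.1
```

jog_arm:
  moves:
    - [0,0,0,0,0,0.138,-1]
    - [0,0,0,0,0,0.138,-1]
    - [0,0,0,0,0,0.138,-1]
    - [0,0,0,0,0,0.138,-1]
    - [0,0,0,0,0,0.138,-1]
    - [0,0,0,0,0,0.138,-1]
    - [0,0,0,0,0,0.138,-1]
    - [0,0,0,0,0,0.138,-1]
    - [0,0,0,0,0,0.138,-1]
    - [0,0,0,0,0,0,-1]

```text
time_s: 4.85
tool_pos: [419.5, 176.7, 157.1]
tool_rot: [[0.293, 0.956, 0.001], [0.956, -0.293, 0.0], [0.0, 0.001, -1.0]]
ft_force: [-0.7, -1.6, -1.0]
gripper_width: 0.132
finger_force: 78.1
```

Run:
```python
from h import *
c=get_calibration('wrist');cv2.imwrite('pics/w2.png',get_image('wrist'))
o=get_obs();print(o['time_s'],o['tool_pos'],o['tool_rot'].round(4),o['qpos'].round(3),o['ft_force'],o['gripper_width'])
np.savez('w2.npz',**c)
cv2.imwrite('pics/w2v.png',cv2.resize(cv2.imread('pics/w2.png'),(800,500),interpolation=cv2.INTER_CUBIC))
```

```text
4.9 [419.52489777 176.71200954 157.00441687] [[ 2.880e-01  9.576e-01  8.000e-04]
 [ 9.576e-01 -2.880e-01  2.000e-04]
 [ 4.000e-04  7.000e-04 -1.000e+00]] [ 0.253  0.36   2.047 -0.     0.734  0.546] [-0.08527376  0.68694108 -1.20186691] 0.13100473341625674
```

View pics/w2v.png

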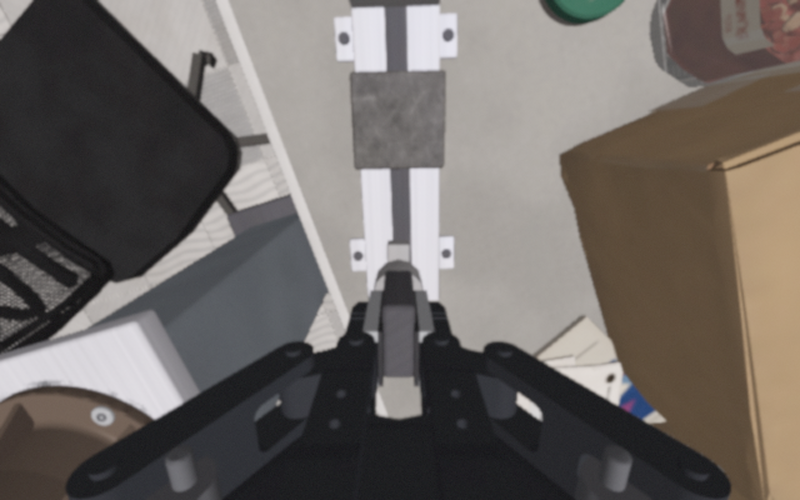

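The picture shows the rail running up, slot about x=396–400, block at (398,118), the held stop's head tip at (400,245) already lying over the slot. Measure the slot line by profile.

Run:
```python
from h import *
c=dict(np.load('w2.npz'));g=cv2.imread('pics/w2.png',0).astype(float)
o=np.array([419.525,176.712])
L=[];R=[];
def cross(row,x0,x1):
    p=g[row,x0:x1];h=(p.max()+p.min())/2
    i=np.where((p[:-1]-h)*(p[1:]-h)<0)[0];return [x0+k+(h-p[k])/(p[k+1]-p[k]) for k in i]
for r in list(range(8,54,5))+list(range(138,190,6)):
    x=cross(r,295,345)
    if len(x)==2: L.append(unproj(c,(x[0],r),26));R.append(unproj(c,(x[1],r),26))
    else:print(r,x)
L=np.array(L);R=np.array(R);M=(L+R)/2
print('width',np.linalg.norm(R-L,axis=1).round(1))
d=np.polyfit(M[:,1],M[:,0],1);ang=np.degrees(np.arctan2(1,d[0]));print('axis angle',ang,'resid',(np.polyval(d,M[:,1])-M[:,0]).round(2))
u=np.array([np.cos(np.radians(ang)),np.sin(np.radians(ang))]);n=np.array([u[1],-u[0]])
print('lateral offset slot-tcp along n',n@(np.array([np.polyval(d,o[1]),o[1]])-o),'n',n)
# block edges along column 320+-
for X in (300,335):
    p=g[40:150,X];q=np.diff(p);print('block rows',40+q.argmin(),40+q.argmax(),q.min(),q.max())
for r in range(193,212,3):print(r,g[r,308:334].astype(int))
```

```text
width [14.7 14.5 14.5 14.6 14.7 14.6 14.6 14.3 14.4 14.6 14.5 14.5 14.4 14.3
 14.4 14.6 14.5 14.3 14.2]
axis angle 74.6463761683182 resid [ 0.02 -0.02 -0.08 -0.04  0.03  0.04  0.02 -0.05  0.01  0.03  0.1   0.08
  0.   -0.1  -0.03  0.06 -0.01 -0.05 -0.03]
lateral offset slot-tcp along n 4.5960841076901495 n [ 0.96431003 -0.26477568]
block rows 57 134 -43.0 49.0
block rows 56 133 -41.0 47.0
193 [219 206 171 135 116 106  96  91  93  94  94  94  94  94  93  94  95  93
  98 114 154 196 218 222 222 223]
196 [213 192 169 164 167 167 167 168 168 166 166 166 166 167 167 168 168 167
 159 147 160 196 217 222 222 223]
199 [212 193 178 180 185 185 186 186 186 184 184 184 185 185 186 186 186 183
 176 156 159 193 218 223 222 222]
202 [212 192 177 179 185 185 185 185 185 185 184 183 183 185 185 185 185 184
 174 154 152 188 216 223 223 222]
205 [212 193 178 179 184 185 184 184 184 182 182 182 183 184 184 184 185 183
 173 152 147 185 214 222 222 222]
208 [215 200 177 170 166 158 149 140 130 119 118 119 125 136 146 154 160 165
 160 144 142 182 213 222 222 222]
211 [143 110  95  92  90  89  88  89  89  91  92  93  94  96  95  97  98  99
 100 102 117 156 193 212 219 221]
```

Run:
```python
from h import *
c=dict(np.load('w2.npz'));o=np.array([419.525,176.712,0]);a=np.radians(74.65);u=np.array([np.cos(a),np.sin(a),0]);n=np.array([u[1],-u[0],0])
for x in (309,318,327):
    P=unproj(c,(x,202),120.6);print(P,n@(P-o),u@(P-o))
# block front edge bottom z=26..45: row 134 bottom(near) face; row 57 far top
for r,z in((134,45),(57,45),(134,26)):
    P=unproj(c,(318,r+.5),z);print('blk',r,P.round(1),'along from tcp',u@(P-o))
for r in(75,):pass
g=cv2.imread('pics/w2.png',0).astype(float);q=np.diff(g[0:15,300]);print(q.round(0))
```

```text
[419.61265251 191.4609755  120.6       ] -3.8197447378211926 14.24603493298248
[425.34089338 189.7048194  120.6       ] 2.169031643986191 14.068876057346609
[431.06940284 187.94838747 120.6       ] 8.158140040287838 13.8915222868662
blk 134 [436.4 225.8  45. ] along from tcp 51.7743347086206
blk 57 [454.6 285.4  45. ] along from tcp 114.06797828225079
blk 134 [435.9 224.2  26. ] along from tcp 50.159727438292464
[-2.  1.  4. 19. 50. 44. 21.  7.  0.  1.  0. -1.  1.  0.]
```

Bias check: the head itself measures +1.8 mm off in that view, so correct by ~2.3 mm, go low and compare head and slot directly.

jog_arm:
  moves:
    - [0,0.0023,0.02,0,0,-0.024,-1]
    - [0,0,0.03,0,0,0,-1]
    - [0,0,0.02,0,0,0,-1]
    - [0,0,0.004,0,0,0,-1]
    - [0,0,0,0,0,0,-1]

```text
time_s: 5.4
tool_pos: [421.7, 176.1, 82.4]
tool_rot: [[0.266, 0.964, -0.001], [0.964, -0.266, -0.0], [-0.0, -0.001, -1.0]]
ft_force: [0.2, 0.2, -1.1]
gripper_width: 0.127
finger_force: 78.2
```

Run:
```python
from h import *
c=get_calibration('wrist');I=get_image('wrist');cv2.imwrite('pics/w3.png',I)
o=get_obs();print(o['tool_pos'],o['tool_rot'].round(4),o['ft_force'])
np.savez('w3.npz',o=o['tool_pos'],R=o['tool_rot'],**c)
cv2.imwrite('pics/w3v.png',cv2.resize(I[130:260,250:390],(646,600),interpolation=cv2.INTER_CUBIC))
```

```text
[422.05980306 176.16935968  82.94502398] [[ 2.66e-01  9.64e-01  5.00e-04]
 [ 9.64e-01 -2.66e-01  1.00e-04]
 [ 2.00e-04  4.00e-04 -1.00e+00]] [-0.40593847  0.04282916 -0.39344559]
```

View pics/w3v.png

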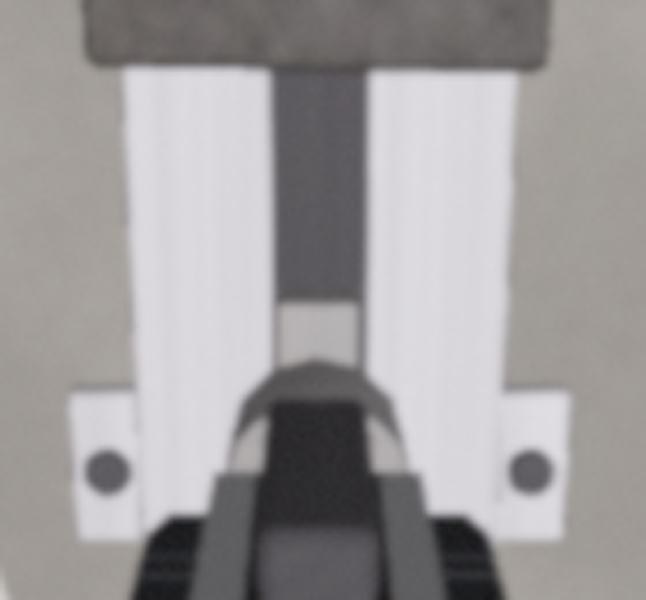

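Head centre at crop x≈318, slot centre at 320 (≈0.3 mm): aligned. Go down.

jog_arm:
  moves:
    - [0,0.0003,0.005,0,0,0,-1]
    - [0,0,0.006,0,0,0,-1]
    - [0,0,0.005,0,0,0,-1]
    - [0,0,0.004,0,0,0,-1]
    - [0,0,0,0,0,0,-1]

```text
time_s: 5.95
tool_pos: [421.8, 175.9, 61.8]
tool_rot: [[0.268, 0.964, -0.001], [0.964, -0.268, -0.0], [-0.0, -0.001, -1.0]]
ft_force: [0.0, -0.1, -1.1]
gripper_width: 0.125
finger_force: 78.2
```

jog_arm:
  moves:
    - [0,0,0.001,0,0,0,-1]
    - [0,0,0.001,0,0,0,-1]
    - [0,0,0.001,0,0,0,-1]
    - [0,0,0,0,0,0,-1]

```text
time_s: 6.35
tool_pos: [422.1, 176.0, 59.4]
tool_rot: [[0.268, 0.964, 0.0], [0.964, -0.268, 0.0], [0.0, 0.0, -1.0]]
ft_force: [-0.0, -0.3, 2.7]
gripper_width: 0.129
finger_force: 78.4
```

jog_arm:
  moves:
    - [0,0,0.001,0,0,0,-1]
    - [0,0,0.001,0,0,0,-1]
    - [0,0,0,0,0,0,-1]

```text
time_s: 6.65
tool_pos: [422.1, 176.0, 57.3]
tool_rot: [[0.268, 0.964, 0.0], [0.964, -0.268, 0.0], [0.0, 0.0, -1.0]]
ft_force: [-0.7, -0.6, 4.4]
gripper_width: 0.126
finger_force: 78.7
```

jog_arm:
  moves:
    - [0,0,0.0015,0,0,0,-1]
    - [0,0,0.001,0,0,0,-1]
    - [0,0,0,0,0,0,-1]

```text
time_s: 6.95
tool_pos: [422.2, 176.0, 54.8]
tool_rot: [[0.268, 0.964, 0.0], [0.964, -0.268, 0.0], [0.0, 0.0, -1.0]]
ft_force: [-0.6, -0.2, 7.1]
gripper_width: 0.13
finger_force: 79.1
```

jog_arm:
  moves:
    - [0,0,0,0,0,-0.1,-1]
    - [0,0,0,0,0,-0.1,-1]
    - [0,0,0,0,0,-0.1,-1]
    - [0,0,0,0,0,-0.1,-1]
    - [0,0,0,0,0,0,-1]

```text
time_s: 7.45
tool_pos: [422.5, 176.1, 55.0]
tool_rot: [[-0.132, 0.991, 0.001], [0.991, 0.132, 0.0], [0.0, 0.001, -1.0]]
ft_force: [0.8, 0.7, 7.3]
gripper_width: 0.127
finger_force: 79.3
```

jog_arm:
  moves:
    - [0,0,0,0,0,-0.13,-1]
    - [0,0,0,0,0,-0.13,-1]
    - [0,0,0,0,0,-0.13,-1]
    - [0,0,0,0,0,-0.13,-1]
    - [0,0,0,0,0,-0.13,-1]
    - [0,0,0,0,0,-0.13,-1]
    - [0,0,0,0,0,-0.13,-1]
    - [0,0,0,0,0,-0.13,-1]
    - [0,0,0,0,0,-0.13,-1]
    - [0,0,0,0,0,0,-1]

```text
time_s: 8.45
tool_pos: [422.9, 176.1, 55.1]
tool_rot: [[-0.964, 0.264, 0.002], [0.264, 0.964, 0.0], [-0.002, 0.001, -1.0]]
ft_force: [1.6, -0.5, 6.8]
gripper_width: 0.127
finger_force: 79.3
```

jog_arm:
  moves:
    - [0,0,-0.001,0,0,0,-1]
    - [0,0,-0.001,0,0,0,-1]
    - [0,0,0,0,0,0,-1]

```text
time_s: 8.75
tool_pos: [422.8, 176.1, 57.1]
tool_rot: [[-0.963, 0.268, 0.002], [0.268, 0.963, 0.0], [-0.002, 0.001, -1.0]]
ft_force: [2.8, 0.4, 5.2]
gripper_width: 0.127
finger_force: 79.2
```

jog_arm:
  moves:
    - [0,0,-0.0005,0,0,0,-1]
    - [0,0,0,0,0,0,-1]

```text
time_s: 8.95
tool_pos: [422.7, 176.1, 57.5]
tool_rot: [[-0.963, 0.268, 0.002], [0.268, 0.963, 0.0], [-0.001, 0.001, -1.0]]
ft_force: [4.8, 0.6, 4.5]
gripper_width: 0.125
finger_force: 78.9
```

Run:
```python
from station import *
import numpy as np
get_image('scene');F=[]
for i in range(4):
    get_image('scene');o=get_obs();F.append(np.r_[o['ft_force'],o['tool_pos']])
print(np.mean(F,0),o['moment'])
```

```text
[  5.29768779   1.15130765   4.4225923  422.65994834 176.10159078
  57.430569  ] [ 0.1511629  -1.03841869 -0.00201592]
```

jog_arm:
  moves:
    - [-0.001,0,0,0,0,0,-1]
    - [-0.001,0,0,0,0,0,-1]
    - [0,0,0,0,0,0,-1]

```text
time_s: 9.5
tool_pos: [423.2, 175.3, 57.1]
tool_rot: [[-0.963, 0.268, -0.002], [0.268, 0.963, -0.0], [0.002, -0.001, -1.0]]
ft_force: [-0.1, 0.8, 4.6]
gripper_width: 0.125
finger_force: 79.0
```

jog_arm:
  moves:
    - [-0.001,0,0,0,0,0,-1]
    - [0,0,-0.0005,0,0,0,-1]
    - [0,0,0,0,0,0,-1]

```text
time_s: 9.8
tool_pos: [424.2, 175.0, 57.5]
tool_rot: [[-0.963, 0.268, -0.002], [0.268, 0.963, -0.0], [0.002, -0.001, -1.0]]
ft_force: [-3.6, 0.4, 0.5]
gripper_width: 0.127
finger_force: 78.4
```

jog_arm:
  moves:
    - [0.0005,0,0,0,0,0,-1]
    - [0,0,0,0,0,0,-1]

```text
time_s: 10.0
tool_pos: [424.1, 175.1, 57.6]
tool_rot: [[-0.963, 0.268, -0.001], [0.268, 0.963, -0.0], [0.001, -0.001, -1.0]]
ft_force: [-2.9, -2.4, -2.0]
gripper_width: 0.13
finger_force: 78.0
```

jog_arm:
  moves:
    - [0.0004,0.002,0,0,0,0,-1]
    - [0,0.003,0,0,0,0,-1]
    - [0,0.003,0,0,0,0,-1]
    - [0,0.003,0,0,0,0,-1]

```text
time_s: 10.4
tool_pos: [426.9, 185.9, 57.6]
tool_rot: [[-0.963, 0.268, -0.001], [0.268, 0.963, -0.001], [0.0, -0.001, -1.0]]
ft_force: [-1.4, -5.2, -3.4]
gripper_width: 0.126
finger_force: 77.8
```

jog_arm:
  moves:
    - [0,0.004,0.0002,0,0,0,-1]
    - [0,0.005,0,0,0,0,-1]
    - [0,0.005,0,0,0,0,-1]
    - [0,0.004,0,0,0,0,-1]
    - [0,0.002,0,0,0,0,-1]

```text
time_s: 10.9
tool_pos: [432.5, 205.7, 57.6]
tool_rot: [[-0.963, 0.268, 0.0], [0.268, 0.963, -0.0], [-0.0, 0.0, -1.0]]
ft_force: [-1.9, -4.3, 0.0]
gripper_width: 0.131
finger_force: 78.3
```

jog_arm:
  moves:
    - [0,0.001,0,0,0,0,-1]
    - [0,0.001,0,0,0,0,-1]
    - [0,0.001,0,0,0,0,-1]
    - [0,0.001,0,0,0,0,-1]
    - [0,0.001,0,0,0,0,-1]
    - [0,0.001,0,0,0,0,-1]

```text
time_s: 11.5
tool_pos: [434.0, 211.1, 57.6]
tool_rot: [[-0.963, 0.269, -0.0], [0.269, 0.963, -0.0], [0.0, -0.0, -1.0]]
ft_force: [-1.5, -4.7, -1.1]
gripper_width: 0.124
finger_force: 78.3
```

jog_arm:
  moves:
    - [0,0.001,0,0,0,0,-1]
    - [0,0.001,0,0,0,0,-1]
    - [0,0.001,0,0,0,0,-1]
    - [0,0.001,0,0,0,0,-1]

```text
time_s: 11.9
tool_pos: [434.9, 214.7, 57.6]
tool_rot: [[-0.963, 0.268, -0.0], [0.268, 0.963, -0.0], [0.0, -0.001, -1.0]]
ft_force: [-1.7, -7.7, 0.2]
gripper_width: 0.125
finger_force: 78.3
```

jog_arm:
  moves:
    - [0,0.001,0,0,0,0,-1]
    - [0,0.001,0,0,0,0,-1]
    - [0,0.001,0,0,0,0,-1]
    - [0,0.001,0,0,0,0,-1]

```text
time_s: 12.3
tool_pos: [435.9, 218.5, 57.6]
tool_rot: [[-0.963, 0.268, -0.001], [0.268, 0.963, -0.001], [0.001, -0.001, -1.0]]
ft_force: [-2.9, -8.2, 0.2]
gripper_width: 0.127
finger_force: 78.3
```

Run:
```python
from h import *
I=get_image('side');cv2.imwrite('pics/side1.png',I);o=get_obs();print(o['tool_pos'],o['ft_force'])
cv2.imwrite('pics/s1v.png',cv2.resize(I[215:285,260:360],(800,560),interpolation=cv2.INTER_CUBIC))
```

```text
[435.89031118 218.60250123  57.57086554] [-2.1173164  -6.92634379 -0.09882155]
```

View pics/s1v.png

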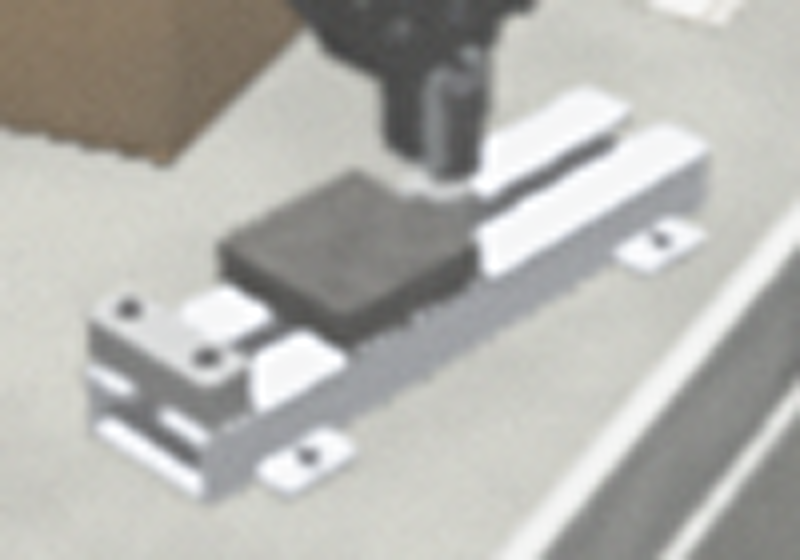

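Side view: collar up against the block (430,185), block square; visible lip gap from block corner (345,347) to the fence foot (253,408).

Run:
```python
from h import *
d=get_calibration('side')
A,B=[unproj(d,(260+x/8,215+y/8),26) for x,y in((345,347),(253,408))];print(A,B,np.linalg.norm(A-B))
```

```text
[425.84195236 294.49393501  26.        ] [434.59522223 336.46888179  26.        ] 42.87791844706476
```

jog_arm:
  moves:
    - [0,0.002,0,0,0,0,-1]
    - [0,0.002,0,0,0,0,-1]
    - [0,0.002,0,0,0,0,-1]
    - [0,0.002,0,0,0,0,-1]
    - [0,0.002,0,0,0,0,-1]
    - [0,0.002,0,0,0,0,-1]

```text
time_s: 12.95
tool_pos: [439.1, 230.1, 57.6]
tool_rot: [[-0.963, 0.268, -0.001], [0.268, 0.963, -0.001], [0.001, -0.001, -1.0]]
ft_force: [-2.1, -7.3, -0.1]
gripper_width: 0.127
finger_force: 78.5
```

jog_arm:
  moves:
    - [0,0.001,0,0,0,0,-1]
    - [0,0.001,0,0,0,0,-1]
    - [0,0.001,0,0,0,0,-1]
    - [0,0.001,0,0,0,0,-1]
    - [0,0.001,0,0,0,0,-1]

```text
time_s: 13.45
tool_pos: [440.4, 234.8, 57.6]
tool_rot: [[-0.963, 0.268, -0.001], [0.268, 0.963, -0.001], [0.001, -0.001, -1.0]]
ft_force: [-3.0, -7.6, -0.1]
gripper_width: 0.125
finger_force: 78.5
```

jog_arm:
  moves:
    - [0,0.001,0,0,0,0,-1]
    - [0,0.001,0,0,0,0,-1]
    - [0,0.001,0,0,0,0,-1]
    - [0,0.001,0,0,0,0,-1]

```text
time_s: 13.85
tool_pos: [441.5, 238.7, 57.6]
tool_rot: [[-0.963, 0.268, -0.001], [0.268, 0.963, -0.001], [0.001, -0.001, -1.0]]
ft_force: [-1.9, -7.6, 0.1]
gripper_width: 0.127
finger_force: 78.5
```

jog_arm:
  moves:
    - [0,0.001,0,0,0,0,-1]
    - [0,0.001,0,0,0,0,-1]
    - [0,0,0,0,0,0,-1]

```text
time_s: 14.15
tool_pos: [442.0, 240.7, 57.6]
tool_rot: [[-0.963, 0.268, -0.001], [0.268, 0.963, -0.001], [0.001, -0.001, -1.0]]
ft_force: [-2.1, -6.5, 0.1]
gripper_width: 0.129
finger_force: 78.5
```

jog_arm:
  moves:
    - [0,0.001,0,0,0,0,-1]
    - [0,0.001,0,0,0,0,-1]
    - [0,0.001,0,0,0,0,-1]
    - [0,0.001,0,0,0,0,-1]

```text
time_s: 14.55
tool_pos: [443.0, 244.5, 57.6]
tool_rot: [[-0.963, 0.268, -0.001], [0.268, 0.963, -0.001], [0.001, -0.001, -1.0]]
ft_force: [-1.7, -8.7, 1.3]
gripper_width: 0.127
finger_force: 78.6
```

jog_arm:
  moves:
    - [0,0.0005,0,0,0,0,-1]
    - [0,0.0005,0,0,0,0,-1]

```text
time_s: 14.75
tool_pos: [443.3, 245.5, 57.6]
tool_rot: [[-0.963, 0.268, -0.001], [0.268, 0.963, -0.001], [0.001, -0.001, -1.0]]
ft_force: [-2.3, -7.0, -0.1]
gripper_width: 0.128
finger_force: 78.6
```

jog_arm:
  moves:
    - [0,0.001,0,0,0,0,-1]
    - [0,0.001,0,0,0,0,-1]
    - [0,0.001,0,0,0,0,-1]
    - [0,0.0005,0,0,0,0,-1]

```text
time_s: 15.15
tool_pos: [444.3, 248.8, 57.6]
tool_rot: [[-0.963, 0.268, -0.001], [0.268, 0.963, -0.001], [0.001, -0.001, -1.0]]
ft_force: [-1.8, -7.3, 1.8]
gripper_width: 0.129
finger_force: 78.6
```

jog_arm:
  moves:
    - [0,0.001,0,0,0,0,-1]
    - [0,0.001,0,0,0,0,-1]
    - [0,0.0005,0,0,0,0,-1]

```text
time_s: 15.45
tool_pos: [444.9, 251.2, 57.6]
tool_rot: [[-0.963, 0.268, -0.001], [0.268, 0.963, -0.001], [0.001, -0.001, -1.0]]
ft_force: [-1.0, -7.7, 1.6]
gripper_width: 0.127
finger_force: 78.6
```

jog_arm:
  moves:
    - [0,0.001,0,0,0,0,-1]
    - [0,0.001,0,0,0,0,-1]
    - [0,0.001,0,0,0,0,-1]

```text
time_s: 15.75
tool_pos: [445.7, 254.1, 57.6]
tool_rot: [[-0.963, 0.268, -0.001], [0.268, 0.963, -0.001], [0.001, -0.001, -1.0]]
ft_force: [-3.2, -8.2, 0.5]
gripper_width: 0.128
finger_force: 78.6
```

jog_arm:
  moves:
    - [0,0.001,0,0,0,0,-1]
    - [0,0.001,0,0,0,0,-1]

```text
time_s: 15.95
tool_pos: [445.8, 254.7, 57.6]
tool_rot: [[-0.964, 0.267, -0.003], [0.267, 0.964, -0.003], [0.002, -0.003, -1.0]]
ft_force: [-1.3, -25.4, 7.1]
gripper_width: 0.121
finger_force: 79.5
```

jog_arm:
  moves:
    - [0,-0.0003,0,0,0,0,-1]
    - [0,0,0,0,0,0,-1]

```text
time_s: 16.15
tool_pos: [445.8, 254.6, 57.6]
tool_rot: [[-0.963, 0.268, -0.002], [0.268, 0.963, -0.002], [0.002, -0.003, -1.0]]
ft_force: [-1.5, -18.5, 4.8]
gripper_width: 0.133
finger_force: 79.5
```

jog_arm:
  moves:
    - [0,0.0001,0,0,0,0,-1]
    - [0,0,0,0,0,0,-1]
    - [0,0,0,0,0,0,-1]
    - [0,0,0,0,0,0,-1]

```text
time_s: 16.55
tool_pos: [445.8, 254.6, 57.6]
tool_rot: [[-0.963, 0.268, -0.003], [0.268, 0.963, -0.003], [0.002, -0.003, -1.0]]
ft_force: [-2.0, -18.8, 5.4]
gripper_width: 0.125
finger_force: 79.3
```

jog_arm:
  moves:
    - [0,0,0,0,0,0,-0.4]
    - [0,0,0,0,0,0,-0.2]
    - [0,0,0,0,0,0,0]
    - [0,0,0,0,0,0,0]

```text
time_s: 16.95
tool_pos: [446.8, 256.5, 57.7]
tool_rot: [[-0.963, 0.268, 0.001], [0.268, 0.963, 0.0], [-0.001, 0.001, -1.0]]
ft_force: [0.1, 0.2, -0.2]
gripper_width: 0.5
finger_force: 0.0
```

jog_arm:
  moves:
    - [0,0,-0.01,0,0,0,0]
    - [0,0,-0.03,0,0,0,0]
    - [0,0,-0.04,0,0,0,0]
    - [0,0,-0.04,0,0,0,0]
    - [0,0,-0.03,0,0,0,0]
    - [0,0,0,0,0,0,0]

```text
time_s: 17.55
tool_pos: [447.8, 256.8, 212.2]
tool_rot: [[-0.963, 0.268, 0.007], [0.268, 0.963, 0.003], [-0.006, 0.005, -1.0]]
ft_force: [0.2, 0.2, -0.7]
gripper_width: 0.5
finger_force: 0.0
```

Run:
```python
from h import *
a=get_image('wrist');b=get_image('side');o=get_obs();print(o['time_s'],o['tool_pos'],o['ft_force'])
A=cv2.resize(a[0:400,120:520],(400,400));B=cv2.resize(b[215:285,260:330],(400,400),interpolation=cv2.INTER_CUBIC)
cv2.imwrite('pics/fin.png',np.hstack([A,B]))
```

```text
17.65 [446.49443147 256.20985039 208.42801857] [ 0.54256068 -0.45791896 -0.2506919 ]
```

View pics/fin.png

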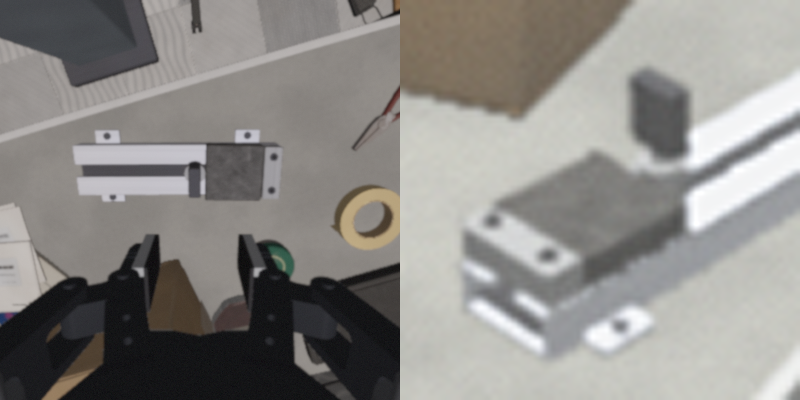

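The final views show the block flush against the fence (left panel, about (270,170)). The stop is upright and crosswise with its collar against the block (left panel (195,180); right panel wing (660,110)), and the gripper is clear.

```bash
python3 -c "
from station import *
print(job_done())"
```

```text
the job is handed in; nothing more can be done
None
```

The job is handed in at 17.7 s of the 72 s: the stop is hooked under both lips, the block is against the fence, and the stop was released upright against the block. It was squeezed with about 18 N at the tool, or roughly 14 N on the block after some 5 N of slot drag. When the block met the fence, the tool briefly read 25.4 N, which I estimate as about 20 N on the block, inside the 25 N limit.

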